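# Make up two job trays at the model maker's bench

### The arm

A 6-joint arm with a two-finger parallel gripper is mounted at the origin on the work surface. World frame = base frame: x ahead of the robot, y to its left, z up, the work surface at z = 0. Lengths are in m, angles in rad, forces in N, time in s.
With the tool pointing down it reaches from about 0.375 to 0.9 m from the base axis. Payload 3.1 kg.
Tool frame: the origin (TCP) lies midway between the tips of the shut fingers; the grasp point (between the pads) lies 19 mm behind it (manip.grip_depth is the distance from the TCP to the grasp point, in m); z points along the fingers, y is the line along which they close (so a half turn about z gives the same grasp; the last joint's range is limited). The gripper opens to 85 mm and grips with 20 to 120 N. Pads are 22 mm wide; open, the fingers measure 114 mm over their backs; the gripper's body (76 mm by 85 mm) begins 54 mm behind the grasp point. The pads swing forward as they close: fully open they stand 13 mm farther back than shut.
Start: joints at [-1.298, 0.527, 1.433, -0, 1.181, -0.178], TCP at [0.273, -0.562, 0.231] pointing down, gripper open.
Joint ranges: [-3.08, 3.08], [-0.75, 2.2], [0.22, 2.44], [-1.43, 4.57], [0, 2.65], [-2.85, 2.85]. Speed limits (rad/s): [2.79, 2.79, 3.14, 3.14, 3.14, 3.14].

### API

Orientations are given as a unit quaternion [x, y, z, w].
In Python, from station import telemetry, snapshot, manip gives the robot as it stands. The module is installed in compiled form; this text tells all that it offers.
- The arm moves only by the shell command python3 -m crank 'ROWS' [OPENING] [FORCE]. ROWS is text: rows parted by semicolons, each of 6 numbers parted by spaces: the shift along the tool's x, y, z as a fraction of full scale, then the turn, a rotation vector about the tool's x, y, z as a fraction of full scale. A call has exactly 5 rows; each row shifts and turns the commanded pose from where the row before left it, along the tool's axes as they then stand; what a row does not reach is not made up. Full scale, the value 1, is 4 cm for a shift and 90 degrees for a turn. A row lasts 1/10 s, in which the tool goes at most 50 mm and 8.59 degrees, less where a joint would pass 70% of its speed; a pose out of reach is approached as far as the arm can. A call with a number of a shift or a turn outside -1 to 1 is refused whole. A call with a gripper value outside its range is refused whole. OPENING is the opening, from -1 (shut) to 1 (fully open), set as the call begins (- or left out, the last holds). The fingers move at their own pace and stop on an object; FORCE is the grip in N (left out, the last holds). Time passes only in rows, so rows that do not move let the fingers close, or fill a call up. It gives the time, the measured TCP pose, the force, the opening and the grip force at its end, in the units of the state.
- telemetry.sense(): the state, without advancing time (a new reading comes with each control period).
- snapshot(name): name is "scene" or "top" or "wrist"; returns a dict with "image" (400x640x3 uint8, red, green, blue), "depth" (400x640 float32, m along the optical axis (not along the pixel's ray), 0 where there is no reading), "camera_matrix" (3x3 intrinsics, pixels), "rvec" (rotation vector, rad) and "tvec" (3), from world to camera coordinates, as OpenCV has them. Camera axes: x right, y down, z forward; pixel columns grow to the right and rows downward; lengths in m; the calibration is good to about 2 mm. The wrist camera is an equidistant fisheye: a pixel r from the principal point sees the ray r / f radians off the axis. A picture is of the moment at which its call begins.
- manip.sign_off(): hands the job in; it is judged then, once.
The state is a dict: "t": time; "q": joint angles; "qd": joint speeds; "tau": joint torques, N m; "tcp_pos": TCP position; "tool_rot": TCP orientation; "force": force on the tool from outside, world axes, zero at the start; "ft_torque": the same for the moment, N m; "finger_gap": opening from 0.0 (shut) to 1.0 (fully open); "gripper_force": force on a finger pad.
Only numpy, scipy, OpenCV 4.12 (cv2) and the standard library are available. Lean on these libraries where they do the work, as an engineer would, in place of code of your own. Each camera call takes 0.05 s, during which the arm holds its last target. There are 200 camera calls.

### The job

Make up the two job trays from the stock on the cutting mat. The blue tray gets the grey lorry cab and the red paint jar, one in each of its two square pockets; the white tray gets the yellow paint jar and the glue bottle with the red nozzle, one in each of its two square pockets, and the grey lorry bed laid in its long pocket. Stand everything upright and flat on the pocket floor, set it down rather than drop it, and leave the rest of the stock where it stands.

Things in the scene. Friction and masses are not known exactly. Their poses are not given: they have to be found in the camera images.
- tray_blue: blue job tray, fixed, 153 (x) by 195 (y) by 12 mm high, walls and floor 3 mm thick. Origin: centre of its underside; z up, x away from the robot (within 0.17 rad). Two square pockets in its half towards the robot, 78 (x) by 93 (y) mm inside, centred at x -34.5, y +48 and -48 mm; one long pocket in its far half, 66 (x) by 189 (y) mm inside, centred at x +40.5, y 0. Empty at the start
- tray_white: white job tray, fixed, 153 (x) by 195 (y) by 12 mm high, walls and floor 3 mm thick. Origin: centre of its underside; z up, x away from the robot (within 0.17 rad). Two square pockets in its half towards the robot, 78 (x) by 93 (y) mm inside, centred at x -34.5, y +48 and -48 mm; one long pocket in its far half, 66 (x) by 189 (y) mm inside, centred at x +40.5, y 0. Empty at the start
- cab: unpainted grey plastic cab of a 1:50 model lorry with dark windows, loose, about 60 g: 46 mm long (its x; the windscreen looks along -x), 48 mm wide (its y, flat parallel sides), 58 mm tall. Origin: centre of its underside, z up. It stands upright at the start
- bed: unpainted grey plastic dropside bed of a 1:50 model lorry (open load box on two dark chassis rails), loose, 60 g: 140 mm long (its x), 46 mm wide (its y), deck at 18 mm, side boards to 32 mm, headboard at its -x end to 44 mm; outer sides flat and vertical from 14 to 32 mm height. Origin: centre of its underside, z up. It stands on its rails at the start
- jar_red: red paint jar (glass and cap both red), a round loose jar 36 mm in diameter and 44 mm tall, standing upright, about 60 g. Origin: centre of its underside, z up
- jar_yellow: yellow paint jar (glass and cap both yellow), a round loose jar 36 mm in diameter and 44 mm tall, standing upright, about 60 g. Origin: centre of its underside, z up
- jar_blue: blue paint jar (glass and cap both blue), a round loose jar 36 mm in diameter and 44 mm tall, standing upright, about 60 g. Origin: centre of its underside, z up; not wanted in either kit
- jar_green: green paint jar (glass and cap both green), a round loose jar 36 mm in diameter and 44 mm tall, standing upright, about 60 g. Origin: centre of its underside, z up; not wanted in either kit
- glue_red: squeeze bottle, white, with a red nozzle and red label band: loose, upright, body 34 mm in diameter up to 55 mm height, then a shoulder and a slim nozzle up to 88 mm; about 50 g. Origin: centre of its underside, z up (the glue bottle)
- bottle_black: squeeze bottle, white, with a black nozzle and black label band: loose, upright, body 34 mm in diameter up to 55 mm height, then a shoulder and a slim nozzle up to 88 mm; about 50 g. Origin: centre of its underside, z up; not wanted in either kit
Things that resemble listed ones, but are neither listed nor needed, are in the scene too. What is shaped like the cab but pink or turquoise is not meant. What is shaped like the glue_red but green is not meant.

How it is judged:
At the end, for the whole second after the job is handed in: Cab and red jar in separate square pockets of the blue tray, yellow jar and glue in separate square pockets of the white, bed along its long pocket (0.2 rad); all within 4 mm of the floor, upright to 0.1 rad, released, at rest; the other jars and bottle upright, within 25 mm of their start ((((x of cab in the frame of tray_blue between -0.062 and -0.007 m and y of cab in the frame of tray_blue between 0.014 and 0.082 m) and (x of jar_red in the frame of tray_blue between -0.062 and -0.007 m and y of jar_red in the frame of tray_blue between -0.082 and -0.014 m)) or ((x of cab in the frame of tray_blue between -0.062 and -0.007 m and y of cab in the frame of tray_blue between -0.082 and -0.014 m) and (x of jar_red in the frame of tray_blue between -0.062 and -0.007 m and y of jar_red in the frame of tray_blue between 0.014 and 0.082 m))) and (((x of jar_yellow in the frame of tray_white between -0.062 and -0.007 m and y of jar_yellow in the frame of tray_white between 0.014 and 0.082 m) and (x of glue_red in the frame of tray_white between -0.062 and -0.007 m and y of glue_red in the frame of tray_white between -0.082 and -0.014 m)) or ((x of jar_yellow in the frame of tray_white between -0.062 and -0.007 m and y of jar_yellow in the frame of tray_white between -0.082 and -0.014 m) and (x of glue_red in the frame of tray_white between -0.062 and -0.007 m and y of glue_red in the frame of tray_white between 0.014 and 0.082 m))) and x of bed in the frame of tray_white between 0.025 and 0.056 m and y of bed in the frame of tray_white between -0.026 and 0.026 m and angle between the x axis of bed and the y axis of tray_white, either way round below 0.2 rad and z of each of cab, jar_red in the frame of tray_blue below 0.007 m and angle between each of cab, jar_red, jar_yellow, glue_red, bed, jar_blue, jar_green, bottle_black's own z axis and vertical below 0.1 rad and linear speed of each of cab, jar_red, jar_yellow, glue_red, bed below 0.02 m/s and z of each of jar_yellow, glue_red, bed in the frame of tray_white below 0.007 m and distance of each of jar_blue, jar_green, bottle_black from where it was at the start of the episode below 0.025 m); the robot touches nothing.
It fails at once if a jar or bottle that is not wanted is moved 25 mm or more (distance of any of jar_blue, jar_green, bottle_black from where it was at the start of the episode above 0.025 m).
It fails at once if a wanted thing is tipped over (more than 0.6 rad from upright) (angle between any of cab, jar_red, jar_yellow, glue_red, bed's own z axis and vertical above 0.6 rad).
It fails at once if a wanted thing is dropped (falls free of the fingers at over 0.9 m/s, some 40 mm) ((linear speed of cab above 0.9 m/s and contact force between the fingers and cab below 0.05 N) or (linear speed of jar_red above 0.9 m/s and contact force between the fingers and jar_red below 0.05 N) or (linear speed of jar_yellow above 0.9 m/s and contact force between the fingers and jar_yellow below 0.05 N) or (linear speed of glue_red above 0.9 m/s and contact force between the fingers and glue_red below 0.05 N) or (linear speed of bed above 0.9 m/s and contact force between the fingers and bed below 0.05 N)).
It also fails if it takes over 128 s, if anything falls off the work surface, if the arm or the gripper's body presses on something with over 40 N, if the wrist force passes 120 N, or if a joint passes its speed limit or range.

## Working session

There is one attempt and no reset: what is moved stays moved. The work goes in short steps, Python scripts to look and compute and a shell command to move; the robot and the scene stay as the last step left them, time stands still between calls to the robot, and variables do not carry over. Pictures are saved under pics/ and viewed, at most 14 in all, crops included, and the job is handed in when it is done.

```bash
mkdir -p pics
cat > h.py <<'E'
import numpy as np, cv2
from station import telemetry, snapshot, manip
from scipy.spatial.transform import Rotation as R
def cam(s): return R.from_rotvec(np.ravel(s["rvec"])).as_matrix(), np.ravel(s["tvec"]), np.array(s["camera_matrix"])
def ray(s,u,v,fish=False):
    Rm,t,K=cam(s); x=(u-K[0,2])/K[0,0]; y=(v-K[1,2])/K[1,1]
    if fish:
        r=np.hypot(x,y); d=np.array([x/r*np.sin(r),y/r*np.sin(r),np.cos(r)]) if r>1e-9 else np.array([0,0,1.])
    else: d=np.array([x,y,1.])
    return -Rm.T@t, Rm.T@d
def onplane(s,u,v,z,fish=False):
    c,d=ray(s,u,v,fish); return c+d*(z-c[2])/d[2]
def cloud(s):
    Rm,t,K=cam(s); D=s["depth"]; v,u=np.indices(D.shape)
    P=np.stack([(u-K[0,2])/K[0,0]*D,(v-K[1,2])/K[1,1]*D,D],-1)
    return (P-t)@Rm
def save(n,im): cv2.imwrite(n,im[...,::-1])
E
python3 - <<'E'
from h import *
for n in("scene","top"):
    s=snapshot(n); save(f"pics/{n}0.png",s["image"]); np.save(n+"0.npy",s,allow_pickle=True)
    Rm,t,K=cam(s); print(n,-Rm.T@t,Rm[2],K[0,0],(s["depth"]>0).mean())
st=telemetry.sense(); print(st)
E
```

```text
scene [1.19174419 0.55807798 0.93928604] [-0.51321342 -0.46240388 -0.72304539] 489.74219730328286 0.9961015625
top [4.98067524e-01 2.00657609e-05 1.40356571e+00] [ 0.06630268 -0.00956198 -0.99775374] 410.752689028889 0.995890625
{'t': 0.1, 'q': array([-1.29749331e+00,  5.28418021e-01,  1.43379505e+00, -4.40398933e-06,
        1.18140396e+00, -1.78482990e-01]), 'qd': array([-0.00050462, -0.00131336, -0.00405844, -0.00045804, -0.00149134,
        0.00153208]), 'tau': array([-5.22901837e-05, -4.43304026e+01, -1.78586751e+01, -1.46576363e-04,
        3.85043764e-03, -1.59597835e-05]), 'tcp_pos': array([ 0.27271285, -0.56163297,  0.2303973 ]), 'tool_rot': array([ 9.74593797e-01,  2.23977467e-01, -5.00039390e-05, -1.01095525e-03]), 'force': array([ 0.11125652, -0.12877943, -0.26509102]), 'ft_torque': array([0.02960416, 0.03267579, 0.05603305]), 'gripper_force': 0.0, 'finger_gap': 1.0037662594636423}
```

View pics/top0.png

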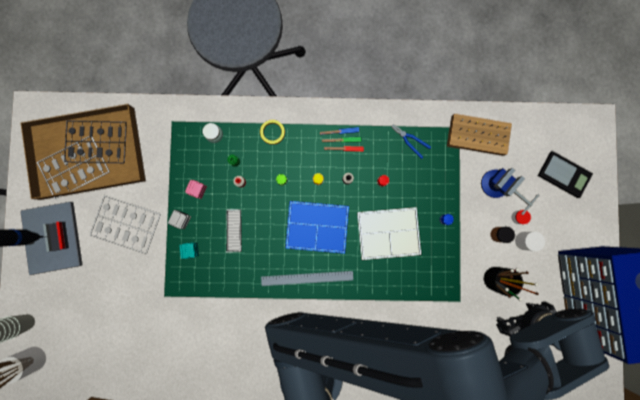

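View pics/scene0.png

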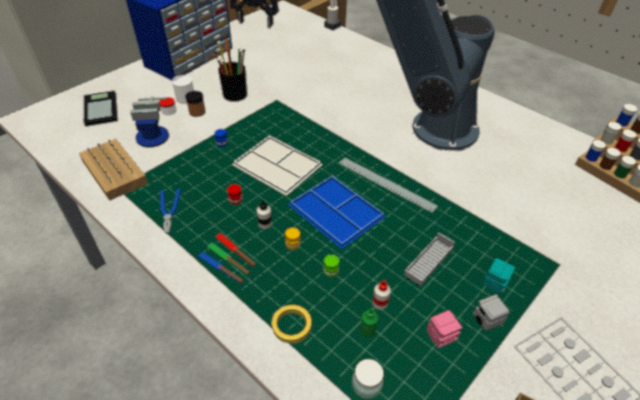

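The top view shows, as pixels: red jar (383,180), yellow jar (318,178), black bottle (348,177), glue (238,181), green jar (281,179), blue jar (447,219), cab (178,219), bed (233,230), blue tray (317,227) and white tray (389,233). The scene view agrees: glue (381,294), cab (491,312), bed (430,257).

Run:
```python
from h import *
S={n:np.load(n+"0.npy",allow_pickle=True).item() for n in("scene","top")}
C={n:cloud(S[n]) for n in S}
seed=dict(jar_red=(383,180,.03),jar_yellow=(318,178,.03),black=(348,177,.03),glue=(238,181,.03),green=(281,179,.03),blue=(447,219,.03),cab=(178,219,.045),bed=(233,230,.085),pink=(195,189,.045),turq=(188,251,.045),gbot=(233,160,.03))
for k,(u,v,r) in seed.items():
    c=onplane(S["top"],u,v,.03)[:2]
    for n in S:
        P=C[n].reshape(-1,3); m=(np.hypot(*(P[:,:2]-c).T)<r)&(P[:,2]>.012); Q=P[m]
        zt=np.percentile(Q[:,2],97); T=Q[Q[:,2]>(.026 if k=="bed" else zt-.012)]
        rc=cv2.minAreaRect(T[:,:2].astype(np.float32)*1000)
        print(k,n,len(Q),"ztop %.3f"%zt,"mean",T[:,:2].mean(0).round(4),"rect",np.round(rc[0],1),np.round(rc[1],1),round(rc[2],1))
# trays
for n in S:
    im=S[n]["image"]; P=C[n]; hsv=cv2.cvtColor(im,cv2.COLOR_RGB2HSV)
    mb=cv2.inRange(hsv,(100,120,60),(125,255,255)); mw=cv2.inRange(hsv,(0,0,150),(179,60,255))
    for nm,m,px in(("blue",mb,(317,227)),("white",mw,(389,233))):
        c=onplane(S["top"],*px,.01)
        m=(m>0)&(np.hypot(P[...,0]-c[0],P[...,1]-c[1])<.15)&(P[...,2]<.03)
        l,lab,stt,_=cv2.connectedComponentsWithStats(cv2.morphologyEx(m.astype(np.uint8),cv2.MORPH_CLOSE,np.ones((3,3))))
        i=1+stt[1:,4].argmax(); cs=cv2.findContours((lab==i).astype(np.uint8),0,2)[0]; h=cv2.convexHull(max(cs,key=cv2.contourArea))[:,0]
        W=np.array([onplane(S[n],u,v,.012)[:2] for u,v in h])
        rc=cv2.minAreaRect(W.astype(np.float32)*1000); zz=P[lab==i][:,2]
        print(nm,n,np.round(rc[0],1),np.round(rc[1],1),round(rc[2],2),"z pct",np.percentile(zz,[5,50,95]).round(4))
    g=cv2.inRange(hsv,(60,100,40),(85,255,200))>0; print(n,"mat z",np.median(P[g][:,2]))
```

```text
jar_red scene 213 ztop 0.046 mean [ 0.6645 -0.226 ] rect [ 662.6 -227.4] [33.3 34.1] 8.0
jar_red top 102 ztop 0.050 mean [ 0.6644 -0.2291] rect [ 664.4 -229.1] [30.8 31.3] 3.0
jar_yellow scene 237 ztop 0.046 mean [ 0.6658 -0.0073] rect [664.9  -9.5] [35.  34.3] 79.4
jar_yellow top 99 ztop 0.047 mean [ 0.6659 -0.0102] rect [666.4 -10.3] [30.4 33.3] 1.8
black scene 278 ztop 0.080 mean [ 0.6679 -0.1064] rect [ 667.8 -105.2] [14.7 16.9] 57.2
black top 94 ztop 0.081 mean [ 0.6688 -0.1096] rect [ 669.8 -110.9] [13.4 13.9] 2.7
glue scene 344 ztop 0.081 mean [0.6511 0.2541] rect [649.5 253.1] [13.8 15.9] 13.4
glue top 106 ztop 0.083 mean [0.6508 0.2516] rect [651.3 252.9] [10.4 13. ] 0.9
green scene 264 ztop 0.046 mean [0.662  0.1155] rect [661.  114.3] [33.7 33.8] 82.3
green top 100 ztop 0.049 mean [0.6621 0.1135] rect [661.9 113.8] [33.6 30.8] 42.0
blue scene 168 ztop 0.046 mean [ 0.5382 -0.4414] rect [ 535.2 -444. ] [36.9 37.2] 82.5
blue top 116 ztop 0.049 mean [ 0.5381 -0.4438] rect [ 538.4 -444.9] [30.1 35.5] 0.8
cab scene 773 ztop 0.059 mean [0.5221 0.4502] rect [519.1 449.4] [46.9 49.
[... 415 characters left out ...]
8
turq scene 610 ztop 0.060 mean [0.4212 0.4126] rect [418.4 412.3] [51.2 45.6] 8.4
turq top 265 ztop 0.062 mean [0.42   0.4105] rect [419.9 411.8] [48.1 47.4] 7.4
gbot scene 362 ztop 0.080 mean [0.7225 0.2771] rect [720.6 276.1] [15.9 14.7] 38.8
gbot top 111 ztop 0.080 mean [0.7213 0.275 ] rect [720.6 275.2] [16.7 12.9] 4.4
blue scene [508.8  -5.4] [208.1 166. ] 86.02 z pct [-0.0006  0.0029  0.0118]
white scene [ 491.2 -249.3] [165.3 206.5] 5.9 z pct [-0.0008  0.0031  0.0113]
scene mat z 0.0003627597747711825
blue top [503.3  -9.8] [203.3 162.4] 86.01 z pct [-0.0024  0.0028  0.0116]
white top [ 486.3 -252.9] [161.9 203.6] 5.86 z pct [-0.0023  0.0028  0.0117]
top mat z 0.00041250686725906197
```

Run:
```python
from h import *
a=np.load("top0.npy",allow_pickle=True).item()["image"];b=np.load("scene0.npy",allow_pickle=True).item()["image"]
r=lambda im,y0,y1,x0,x1:cv2.resize(im[y0:y1,x0:x1],(400,600),interpolation=cv2.INTER_CUBIC)
save("pics/c1.png",np.hstack([r(a,150,270,165,245),r(b,220,370,420,520)]))
```

```text
(no output)
```

View pics/c1.png

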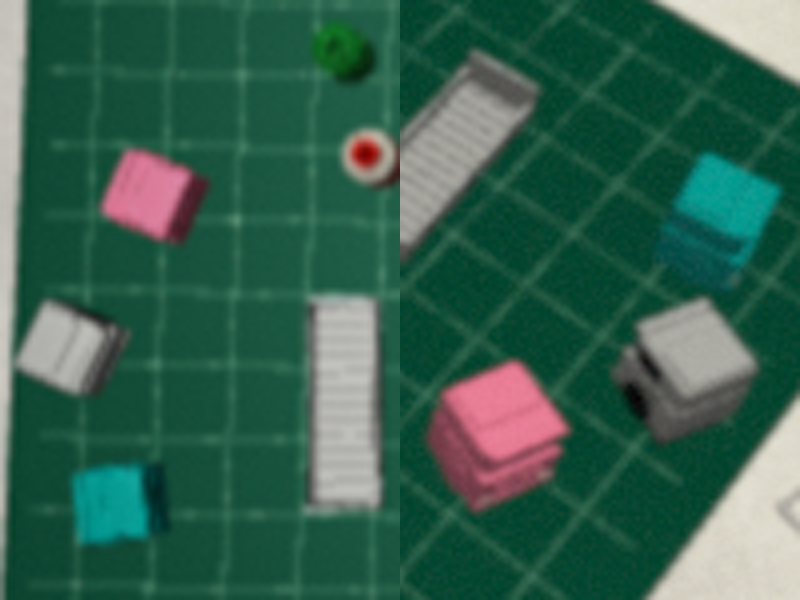

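The crop shows the cab's windscreen facing robot-right, along its 64° edge, and the bed's headboard at the robot end. Both views agree to about 3 mm. I'll start with the red jar and turn the tool to yaw 0 first.

```bash
cat > go.py <<'E'
import sys; from h import *
x,y,z,p=map(float,sys.argv[1:5]); s=telemetry.sense()
Rm=R.from_quat(s["tool_rot"]); M=Rm.as_matrix()
d=(np.array([x,y,z])-s["tcp_pos"])@M/.04
psi=np.degrees(np.arctan2(M[1,0],M[0,0]))
D=R.from_euler("z",p,degrees=True)*R.from_euler("x",180,degrees=True)
rv=np.degrees((Rm.inv()*D).as_rotvec())/90
print("t %.1f"%s["t"],"tcp",s["tcp_pos"].round(4),"psi %.1f"%psi,"| total shift",d.round(2),"turn",rv.round(3),"| gap %.3f gf %.1f"%(s["finger_gap"],s["gripper_force"]),"F",s["force"].round(1))
E
python3 -m crank '0 0 0 0 0 .072; 0 0 0 0 0 .072; 0 0 0 0 0 .072; 0 0 0 0 0 .072; 0 0 0 0 0 0' 1 40
python3 go.py .6645 -.2275 .15 0
```

```text
t: 0.6
tcp_pos: [0.2728, -0.5619, 0.2308]
tool_rot: [1.0, -0.0, -0.0, -0.001]
force: [-0.1, -0.3, -0.6]
finger_gap: 1.005
gripper_force: 0.0
t 0.6 tcp [ 0.2728 -0.5619  0.2308] psi -0.0 | total shift [ 9.79 -8.36  2.03] turn [-0.001  0.    -0.   ] | gap 1.005 gf 0.0 F [-0.1 -0.3 -0.6]
```

```bash
python3 -m crank '.7 -.6 0 0 0 0; .7 -.6 0 0 0 0; .7 -.6 0 0 0 0; .7 -.6 0 0 0 0; .7 -.6 0 0 0 0' >/dev/null
python3 -m crank '.7 -.6 0 0 0 0; .7 -.6 0 0 0 0; .7 -.6 0 0 0 0; .7 -.6 0 0 0 0; .7 -.6 0 0 0 0' >/dev/null
python3 -m crank '.7 -.6 .5 0 0 0; .7 -.6 .5 0 0 0; .7 -.6 .5 0 0 0; .69 -.56 .53 0 0 0; 0 0 0 0 0 0' >/dev/null
python3 go.py .6645 -.2275 .012 0
python3 - <<'E'
from h import *
s=snapshot("wrist"); save("pics/w1.png",s["image"]); np.save("w1.npy",s,allow_pickle=True)
E
```

```text
t 2.1 tcp [ 0.6655 -0.2232  0.1457] psi 0.4 | total shift [-0.01  0.12  3.34] turn [-0.003  0.003  0.004] | gap 1.001 gf 0.0 F [-1.7 -0.3 -0.6]
```

View pics/w1.png

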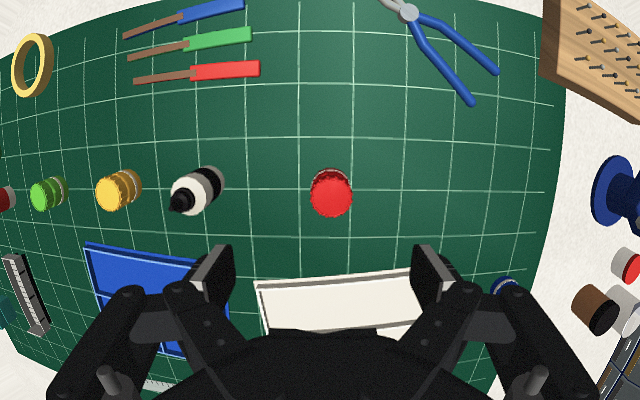

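The wrist view shows the red jar at (331,195), between the fingers' columns, with the black bottle at (195,190). I'll check the positions by ray, then descend.

```bash
python3 - <<'E'
from h import *
s=np.load("w1.npy",allow_pickle=True).item()
for n,u,v,z in(("red",331,200,.044),("yellow",112,193,.044),("black tip",182,201,.088)): print(n,onplane(s,u,v,z,True).round(4))
E
python3 -m crank '0 0 0 0 0 0; 0 .06 .6 0 0 0; 0 0 .7 0 0 0; 0 0 .7 0 0 0; 0 0 .6 0 0 0' >/dev/null
python3 go.py .6645 -.2275 .012 0
```

```text
red [ 0.661  -0.2302  0.044 ]
yellow [ 0.6661 -0.0174  0.044 ]
black tip [ 0.6726 -0.1206  0.088 ]
t 2.6 tcp [ 0.6639 -0.2325  0.0464] psi -0.1 | total shift [ 0.01 -0.13  0.86] turn [ 0.001 -0.001 -0.001] | gap 0.997 gf 0.0 F [-0.3 -0.2  0.1]
```

```bash
python3 -m crank '0 -.08 .3 0 0 0; 0 0 .3 0 0 0; 0 0 .2 0 0 0; 0 0 0 0 0 0; 0 0 0 0 0 0' >/dev/null
python3 go.py .6645 -.2275 .012 0
python3 -m crank '0 0 0 0 0 0; 0 0 0 0 0 0; 0 0 0 0 0 0; 0 0 0 0 0 0; 0 0 0 0 0 0' -1 40 >/dev/null
python3 -m crank '0 0 0 0 0 0; 0 0 0 0 0 0; 0 0 0 0 0 0; 0 0 -.2 0 0 0; 0 0 -.3 0 0 0' >/dev/null
python3 go.py .466 -.0548 .015 0
```

```text
t 3.1 tcp [ 0.6652 -0.2277  0.0149] psi -0.0 | total shift [-0.02 -0.    0.07] turn [ 0.    -0.001 -0.   ] | gap 1.003 gf 0.0 F [-0.   0.1  0.3]
t 4.2 tcp [ 0.6634 -0.2266  0.0331] psi -0.0 | total shift [-4.94 -4.29  0.48] turn [-0.001  0.002 -0.   ] | gap 0.398 gf 40.0 F [ 0.  -0.2 -0.8]
```

```bash
python3 -m crank '0 0 -.5 0 0 0; 0 0 -.6 0 0 0; -.3 0 -.6 0 0 0; -.5 -.4 -.2 0 0 0; -.5 -.4 0 0 0 0' >/dev/null
python3 -m crank '-.5 -.4 0 0 0 0; -.5 -.4 0 0 0 0; -.5 -.5 0 0 0 0; -.5 -.5 0 0 0 0; -.5 -.5 0 0 0 0' >/dev/null
python3 -m crank '-.5 -.5 0 0 0 0; -.4 -.4 0 0 0 0; -.2 -.2 0 0 0 0; 0 0 0 0 0 0; 0 0 0 0 0 0' >/dev/null
python3 go.py .466 -.0548 .018 0
```

```text
t 5.7 tcp [ 0.4703 -0.0599  0.1106] psi -0.0 | total shift [-0.11 -0.13  2.31] turn [ 0.001 -0.002 -0.   ] | gap 0.399 gf 39.9 F [ 0.5 -0.3 -1.6]
```

```bash
python3 -m crank '-.11 -.13 .5 0 0 0; 0 0 .6 0 0 0; 0 0 .6 0 0 0; 0 0 .4 0 0 0; 0 0 0 0 0 0' >/dev/null
python3 go.py .466 -.0548 .018 0
python3 -m crank '0 0 .1 0 0 0; 0 0 .08 0 0 0; 0 0 0 0 0 0; 0 0 0 0 0 0; 0 0 0 0 0 0'
python3 go.py .466 -.0548 .018 0
```

```text
t 6.2 tcp [ 0.465  -0.0548  0.0243] psi -0.1 | total shift [ 0.03 -0.    0.16] turn [-0.     0.001 -0.001] | gap 0.399 gf 40.0 F [-0.7  0.2 -1.5]
t: 6.65
tcp_pos: [0.4647, -0.054, 0.0194]
tool_rot: [1.0, -0.0, 0.0, 0.0]
force: [-0.0, 0.2, -0.8]
finger_gap: 0.396
gripper_force: 40.0
t 6.7 tcp [ 0.4647 -0.054   0.0194] psi -0.0 | total shift [0.03 0.02 0.04] turn [ 0.    -0.001 -0.   ] | gap 0.396 gf 40.0 F [-0.   0.2 -0.8]
```

```bash
python3 -m crank '0 0 .04 0 0 0; 0 0 0 0 0 0; 0 0 0 0 0 0; 0 0 0 0 0 0; 0 0 0 0 0 0' | grep -E 'force|tcp'
python3 -m crank '0 0 0 0 0 0; 0 0 0 0 0 0; 0 0 0 0 0 0; 0 0 0 0 0 0; 0 0 0 0 0 0' .6 >/dev/null
python3 -m crank '0 0 -.4 0 0 0; 0 0 -.6 0 0 0; 0 0 -.8 0 0 0; 0 0 -.8 0 0 0; 0 0 -.4 0 0 0' 1 >/dev/null
python3 go.py .6655 -.009 .014 0
python3 - <<'E'
from h import *
s=snapshot("top"); C=cloud(s).reshape(-1,3); hs=cv2.cvtColor(s["image"],cv2.COLOR_RGB2HSV).reshape(-1,3)
m=(hs[:,1]>130)&((hs[:,0]<8)|(hs[:,0]>172))&(np.hypot(C[:,0]-.466,C[:,1]+.055)<.06)
print(m.sum(),C[m].mean(0),np.percentile(C[m][:,2],95))
E
```

```text
tcp_pos: [0.4647, -0.054, 0.0178]
force: [0.1, 0.4, 5.8]
gripper_force: 40.6
t 8.2 tcp [ 0.4652 -0.0542  0.1395] psi -0.0 | total shift [ 5.   -1.14  3.15] turn [ 0.001 -0.002 -0.   ] | gap 1.004 gf 0.0 F [-0.2  0.2 -0.9]<stdin>:4: RuntimeWarning: Mean of empty slice.
  ret = um.true_divide(
Traceback (most recent call last):
IndexError: index -1 is out of bounds for axis 0 with size 0
```

Contact showed at 5.8 N, so the jar is down; the arm hides it from the top camera, so I'll check it later. Bed next.

```bash
python3 -m crank '.05 -.5 0 0 0 -.028; .05 -.8 0 0 0 0; .1 -.8 0 0 0 0; .1 -.8 0 0 0 0; .1 -.8 0 0 0 0' >/dev/null
python3 -m crank '.1 -.8 0 0 0 0; 0 -.8 0 0 0 0; 0 -.8 0 0 0 0; 0 -.8 0 0 0 0; 0 -.5 0 0 0 0' >/dev/null
python3 -m crank '0 0 0 0 0 0; 0 0 0 0 0 0; 0 0 0 0 0 0; 0 0 0 0 0 0; 0 0 0 0 0 0' >/dev/null
python3 go.py .4865 .269 .010 2.5
python3 - <<'E'
from h import *
s=snapshot("wrist"); save("pics/w2.png",s["image"]); np.save("w2.npy",s,allow_pickle=True)
s=snapshot("top"); C=cloud(s).reshape(-1,3); hs=cv2.cvtColor(s["image"],cv2.COLOR_RGB2HSV).reshape(-1,3)
m=(hs[:,1]>130)&((hs[:,0]<8)|(hs[:,0]>172))&(np.hypot(C[:,0]-.466,C[:,1]+.055)<.06)
print(m.sum(),C[m].mean(0) if m.any() else '',np.percentile(C[m][:,2],95) if m.any() else '')
E
```

```text
t 9.7 tcp [0.4726 0.2416 0.1373] psi 2.4 | total shift [ 0.38 -0.67  3.18] turn [ 0.     0.    -0.001] | gap 1.001 gf 0.0 F [-0.1  0.3 -0.1]
70 [ 0.46390244 -0.05296191  0.04676313] 0.05093565041365487
```

View pics/w2.png

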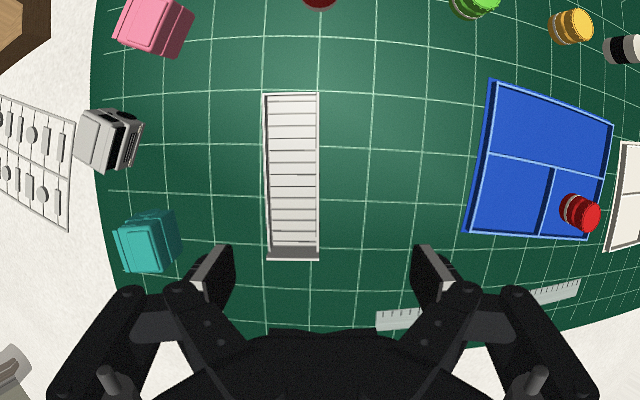

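The red jar stands in its blue pocket at (580,213). The bed spans (263,94) to (319,260), with its headboard at the near end. I'll refine the bed pose from this view.

```bash
python3 - <<'E'
from h import *
s=np.load("w2.npy",allow_pickle=True).item()
p=[onplane(s,u,v,z,True)[:2] for u,v,z in((263,94,.032),(318,93,.032),(266,260,.044),(319,260,.044))]
f,n=(p[0]+p[1])/2,(p[2]+p[3])/2; print(np.round(p,4),(f+n)/2,np.degrees(np.arctan2(*(f-n)[::-1])),np.linalg.norm(f-n))
E
python3 -m crank '.38 -.67 0 0 0 0; 0 0 .6 0 0 0; 0 0 .6 0 0 0; 0 0 .6 0 0 0; 0 0 0 0 0 0' >/dev/null
python3 go.py .4865 .269 .010 2.5
```

```text
[[0.5536 0.2922]
 [0.5552 0.2482]
 [0.4146 0.288 ]
 [0.4172 0.242 ]] [0.48514228 0.26760034] 2.1544738024568657 0.13856063215180225
t 10.3 tcp [0.4843 0.269  0.0627] psi 2.5 | total shift [0.06 0.   1.32] turn [ 0.001  0.004 -0.   ] | gap 1.003 gf 0.0 F [ 0.3  0.3 -0.3]
```

```bash
python3 -m crank '.03 .02 .5 0 0 0; 0 0 .5 0 0 0; 0 0 .28 0 0 0; 0 0 0 0 0 0; 0 0 0 0 0 0' 1 >/dev/null
python3 go.py .486 .2685 .010 2.5
python3 -m crank '0 0 0 0 0 0; 0 0 0 0 0 0; 0 0 0 0 0 0; 0 0 0 0 0 0; 0 0 0 0 0 0' -1 40 >/dev/null
python3 -m crank '0 0 0 0 0 0; 0 0 0 0 0 0; 0 0 0 0 0 0; 0 0 0 0 0 0; 0 0 0 0 0 0' >/dev/null
python3 go.py .486 .2685 .010 2.5
python3 -m crank '0 0 -.3 0 0 0; 0 0 -.6 0 0 0; 0 0 -.8 0 0 0; 0 0 -.8 0 0 0; 0 0 -.8 0 0 0' >/dev/null
python3 go.py .5268 -.2488 .013 95.9
```

```text
t 10.8 tcp [0.4882 0.2694 0.0148] psi 2.5 | total shift [-0.05  0.02  0.12] turn [-0.    -0.001 -0.   ] | gap 1.000 gf 0.0 F [-0.3  0.1 -0.1]
t 11.8 tcp [0.4882 0.2694 0.0151] psi 2.5 | total shift [-0.06  0.02  0.13] turn [-0.    -0.001 -0.   ] | gap 0.527 gf 42.1 F [-0.2 -0.   5.8]
t 12.3 tcp [0.4872 0.2691 0.1477] psi 2.5 | total shift [ 0.43 12.98  3.37] turn [-0.     0.    -1.038] | gap 0.532 gf 41.4 F [-1.2  0.5 -0.6]
```

```bash
python3 -m crank '0 .4 0 0 0 0; 0 .8 0 0 0 0; 0 .8 0 0 0 0; 0 .8 0 0 0 0; 0 .8 0 0 0 0' >/dev/null
python3 -m crank '.1 .8 0 0 0 0; .1 .8 0 0 0 0; .1 .8 0 0 0 0; .1 .8 0 0 0 0; 0 .8 0 0 0 0' >/dev/null
python3 -m crank '0 .8 0 0 0 0; 0 .8 0 0 0 0; 0 .8 0 0 0 0; 0 .8 0 0 0 0; 0 .8 0 0 0 0' >/dev/null
python3 -m crank '0 .8 0 0 0 0; 0 .4 0 0 0 0; 0 0 0 0 0 -.05; 0 0 0 0 0 -.09; 0 0 0 0 0 -.09' >/dev/null
python3 -m crank '0 0 0 0 0 -.09; 0 0 0 0 0 -.09; 0 0 0 0 0 -.09; 0 0 0 0 0 -.09; 0 0 0 0 0 -.09' >/dev/null
python3 -m crank '0 0 0 0 0 -.09; 0 0 0 0 0 -.09; 0 0 0 0 0 -.09; 0 0 0 0 0 -.088; 0 0 0 0 0 0' >/dev/null
python3 go.py .5265 -.246 .018 95.9
python3 - <<'E'
from h import *
s=snapshot("wrist"); save("pics/w3.png",s["image"]); np.save("w3.npy",s,allow_pickle=True)
E
```

```text
t 15.3 tcp [ 0.525  -0.2407  0.1456] psi 95.9 | total shift [-0.14  0.03  3.19] turn [-0.001 -0.001  0.   ] | gap 0.528 gf 41.4 F [-0.2  0.4 -1. ]
```

View pics/w3.png

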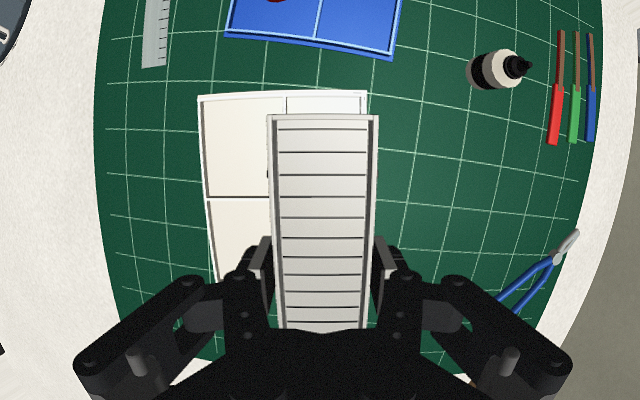

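The bed is held level above the white tray. The tray's left-hand end corners are at (198,97) and (367,91), and its divider is at (286,96). I'll cast these to check the tray pose, then lower.

```bash
python3 - <<'E'
from h import *
s=np.load("w3.npy",allow_pickle=True).item()
a,b,c=[onplane(s,u,v,.012,True)[:2] for u,v in((198,97),(367,91),(286,96))]
ex=(b-a)/np.linalg.norm(b-a); ey=np.array([-ex[1],ex[0]])
print(a,b,c,np.linalg.norm(b-a),np.degrees(np.arctan2(ex[1],ex[0])),"centre",(a+b)/2-ey*.0975,"long",(a+b)/2-ey*.0975+ex*.0405)
E
python3 -m crank '-.14 .03 .5 0 0 0; 0 0 .6 0 0 0; 0 0 .6 0 0 0; 0 0 .5 0 0 0; 0 0 0 0 0 0' >/dev/null
python3 go.py .5265 -.246 .018 95.9
```

```text
[ 0.40047166 -0.16632089] [ 0.55463193 -0.14949256] [ 0.48383703 -0.16149844] 0.15507604760105798 6.2298115239924075 centre [ 0.48813217 -0.25483095] long [ 0.528393   -0.25043603]
t 15.8 tcp [ 0.5255 -0.2454  0.0554] psi 95.8 | total shift [-0.02  0.03  0.93] turn [-0.003 -0.003 -0.001] | gap 0.529 gf 41.4 F [-0.7  0.2  0.6]
```

```bash
python3 -m crank '-.02 .06 .4 0 0 0; 0 0 .3 0 0 0; 0 0 .2 0 0 0; 0 0 0 0 0 0; 0 0 0 0 0 0' | grep -E 'tcp|force'
python3 -m crank '0 0 .05 0 0 0; 0 0 0 0 0 0; 0 0 0 0 0 0; 0 0 0 0 0 0; 0 0 0 0 0 0' | grep -E 'tcp|force'
python3 go.py .5273 -.246 .018 95.9
```

```text
tcp_pos: [0.5301, -0.2476, 0.0221]
force: [0.6, -0.7, -0.4]
gripper_force: 41.4
tcp_pos: [0.5302, -0.2476, 0.0203]
force: [1.0, -0.1, -0.9]
gripper_force: 41.4
t 16.9 tcp [ 0.5302 -0.2476  0.0203] psi 95.9 | total shift [ 0.05 -0.07  0.06] turn [0. 0. 0.] | gap 0.529 gf 41.4 F [ 1.  -0.1 -0.9]
```

```bash
python3 -m crank '.03 -.06 0 0 0 0; 0 0 .04 0 0 0; 0 0 .03 0 0 0; 0 0 0 0 0 0; 0 0 0 0 0 0' | grep -E 'tcp|force'
python3 -m crank '0 0 0 0 0 0; 0 0 0 0 0 0; 0 0 0 0 0 0; 0 0 0 0 0 0; 0 0 0 0 0 0' .4 | grep -E 'tcp|force'
python3 -m crank '0 0 -.4 0 0 0; 0 0 -.6 0 0 0; 0 0 -.8 0 0 0; 0 0 -.8 0 0 0; 0 0 -.6 0 0 0' 1 >/dev/null
python3 go.py .6655 -.009 .014 0
```

```text
tcp_pos: [0.5273, -0.2465, 0.0181]
force: [-1.8, 1.5, 4.9]
gripper_force: 42.1
tcp_pos: [0.5276, -0.2466, 0.0171]
force: [0.4, -0.1, -0.3]
gripper_force: 0.0
t 18.4 tcp [ 0.528  -0.2469  0.1472] psi 95.9 | total shift [5.57 4.03 3.33] turn [ 1.000e-03 -0.000e+00  1.066e+00] | gap 0.999 gf 0.0 F [ 0.9 -0.2 -0.6]
```

```bash
python3 -m crank '0 0 0 0 0 .05; 0 0 0 0 0 .09; 0 0 0 0 0 .09; 0 0 0 0 0 .09; 0 0 0 0 0 .09' >/dev/null
python3 -m crank '0 0 0 0 0 .09; 0 0 0 0 0 .09; 0 0 0 0 0 .09; 0 0 0 0 0 .09; 0 0 0 0 0 .09' >/dev/null
python3 -m crank '0 0 0 0 0 .09; 0 0 0 0 0 .09; 0 0 0 0 0 .026; .2 -.4 0 0 0 0; .35 -.6 0 0 0 0' >/dev/null
python3 -m crank '.35 -.6 0 0 0 0; .35 -.6 0 0 0 0; .35 -.6 0 0 0 0; .35 -.6 0 0 0 0; .35 -.6 0 0 0 0' >/dev/null
python3 -m crank '.35 -.6 0 0 0 0; .35 -.6 0 0 0 0; .35 -.6 0 0 0 0; 0 0 0 0 0 0; 0 0 0 0 0 0' >/dev/null
python3 go.py .6655 -.0095 .014 0
python3 - <<'E'
from h import *
s=snapshot("wrist"); save("pics/w4.png",s["image"]); np.save("w4.npy",s,allow_pickle=True)
E
```

```text
t 20.9 tcp [ 0.6614 -0.0142  0.1449] psi 0.1 | total shift [ 0.11 -0.12  3.27] turn [0.    0.001 0.001] | gap 1.001 gf 0.0 F [ 0.2 -0.3  0.4]
```

View pics/w4.png

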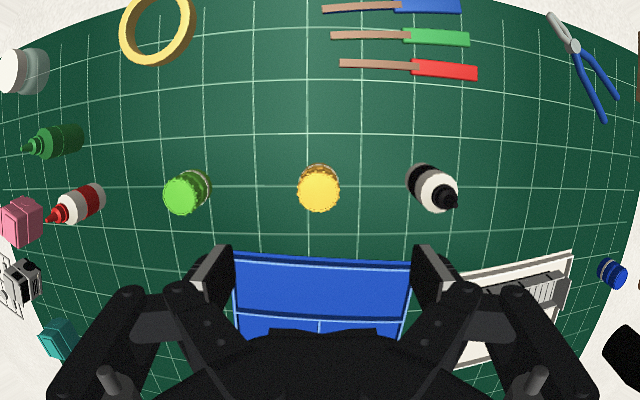

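The yellow jar is at (318,193), between the fingers, and the bed lies in the white tray at (525,297). Descending.

```bash
python3 -m crank '.08 -.1 .6 0 0 0; 0 0 .7 0 0 0; 0 0 .7 0 0 0; 0 0 .7 0 0 0; 0 0 .5 0 0 0' >/dev/null
python3 -m crank '0 0 .05 0 0 0; 0 0 0 0 0 0; 0 0 0 0 0 0; 0 0 0 0 0 0; 0 0 0 0 0 0' >/dev/null
python3 go.py .6655 -.0095 .015 0
python3 -m crank '0 0 0 0 0 0; 0 0 0 0 0 0; 0 0 0 0 0 0; 0 0 0 0 0 0; 0 0 0 0 0 0' -1 40 >/dev/null
python3 -m crank '0 0 0 0 0 0; 0 0 0 0 0 0; 0 0 0 0 0 0; 0 0 0 0 0 0; 0 0 0 0 0 0' >/dev/null
python3 go.py .448 -.2095 .018 0
python3 -m crank '0 0 -.3 0 0 0; 0 0 -.6 0 0 0; 0 0 -.8 0 0 0; 0 0 -.8 0 0 0; 0 0 -.4 0 0 0' >/dev/null
python3 go.py .448 -.2095 .018 0
```

```text
t 21.9 tcp [ 0.6657 -0.0109  0.0167] psi -0.0 | total shift [-0.01 -0.04  0.04] turn [ 0.    -0.001 -0.   ] | gap 1.001 gf 0.0 F [ 0.4  0.2 -0.6]
t 22.9 tcp [ 0.6653 -0.0108  0.0157] psi -0.0 | total shift [-5.43  4.97 -0.06] turn [ 0. -0. -0.] | gap 0.394 gf 40.3 F [-0.6  0.1  4.3]
t 23.4 tcp [ 0.666  -0.0109  0.1343] psi -0.0 | total shift [-5.46  4.97  2.89] turn [ 0.    -0.002 -0.   ] | gap 0.399 gf 40.0 F [ 1.  -0.2 -1.4]
```

```bash
python3 -m crank '-.4 .3 0 0 0 0; -.6 .5 0 0 0 0; -.6 .6 0 0 0 0; -.6 .6 0 0 0 0; -.6 .6 0 0 0 0' >/dev/null
python3 -m crank '-.6 .6 0 0 0 0; -.6 .6 0 0 0 0; -.6 .5 0 0 0 0; -.5 .4 0 0 0 0; -.3 .25 0 0 0 0' >/dev/null
python3 -m crank '0 0 0 0 0 0; 0 0 0 0 0 0; 0 0 0 0 0 0; 0 0 .4 0 0 0; 0 0 .5 0 0 0' >/dev/null
python3 go.py .448 -.2095 .0187 0
```

```text
t 24.9 tcp [ 0.4505 -0.2085  0.0957] psi 0.1 | total shift [-0.07  0.02  1.93] turn [ 0.001 -0.002  0.001] | gap 0.398 gf 40.0 F [-0.3  0.1 -1.1]
```

```bash
python3 -m crank '-.06 0 .5 0 0 0; 0 0 .5 0 0 0; 0 0 .4 0 0 0; 0 0 .3 0 0 0; 0 0 0 0 0 0' >/dev/null
python3 -m crank '0 0 0 0 0 0; 0 0 0 0 0 0; 0 0 0 0 0 0; 0 0 0 0 0 0; 0 0 0 0 0 0' | grep -E 'tcp|force'
python3 go.py .448 -.2095 .0187 0
```

```text
tcp_pos: [0.4466, -0.2088, 0.0278]
force: [-0.3, 0.4, -0.7]
gripper_force: 40.0
t 25.9 tcp [ 0.4466 -0.2088  0.0278] psi -0.0 | total shift [0.03 0.02 0.23] turn [ 0. -0. -0.] | gap 0.392 gf 40.0 F [-0.3  0.4 -0.7]
```

```bash
python3 -m crank '0 0 .13 0 0 0; 0 0 .1 0 0 0; 0 0 .02 0 0 0; 0 0 0 0 0 0; 0 0 0 0 0 0' | grep -E 'tcp|force'
python3 -m crank '0 0 .01 0 0 0; 0 0 0 0 0 0; 0 0 0 0 0 0; 0 0 0 0 0 0; 0 0 0 0 0 0' .6 | grep -E 'tcp|force'
python3 -m crank '0 0 -.4 0 0 0; 0 0 -.6 0 0 0; 0 0 -.8 0 0 0; 0 0 -.8 0 0 0; 0 0 -.8 0 0 0' 1 >/dev/null
python3 go.py .651 .253 .15 0
```

```text
tcp_pos: [0.4465, -0.2087, 0.0185]
force: [-1.3, 1.2, 14.2]
gripper_force: 41.5
tcp_pos: [0.4463, -0.2085, 0.0166]
force: [-0.2, -0.2, -0.1]
gripper_force: 0.0
t 27.4 tcp [ 0.4461 -0.2083  0.1539] psi -0.0 | total shift [  5.12 -11.54   0.1 ] turn [-0.  0. -0.] | gap 1.001 gf 0.0 F [ 1.  -0.4 -0.5]
```

```bash
python3 -m crank '.2 -.4 0 0 0 0; .3 -.7 0 0 0 0; .35 -.8 0 0 0 0; .35 -.8 0 0 0 0; .35 -.8 0 0 0 0' >/dev/null
python3 -m crank '.35 -.8 0 0 0 0; .35 -.8 0 0 0 0; .35 -.8 0 0 0 0; .35 -.8 0 0 0 0; .35 -.8 0 0 0 0' >/dev/null
python3 -m crank '.35 -.8 0 0 0 0; .35 -.8 0 0 0 0; .35 -.8 0 0 0 0; .35 -.8 0 0 0 0; .35 -.8 0 0 0 0' >/dev/null
python3 -m crank '.1 -.1 0 0 0 0; 0 0 0 0 0 0; 0 0 0 0 0 0; 0 0 0 0 0 0; 0 0 0 0 0 0' >/dev/null
python3 go.py .651 .253 .15 0
python3 - <<'E'
from h import *
s=snapshot("wrist"); save("pics/w5.png",s["image"]); np.save("w5.npy",s,allow_pickle=True)
E
```

```text
t 29.4 tcp [0.6524 0.254  0.153 ] psi -0.1 | total shift [-0.03  0.02  0.07] turn [ 0.     0.    -0.001] | gap 1.002 gf 0.0 F [ 0.5 -0.3  0.1]
```

View pics/w5.png

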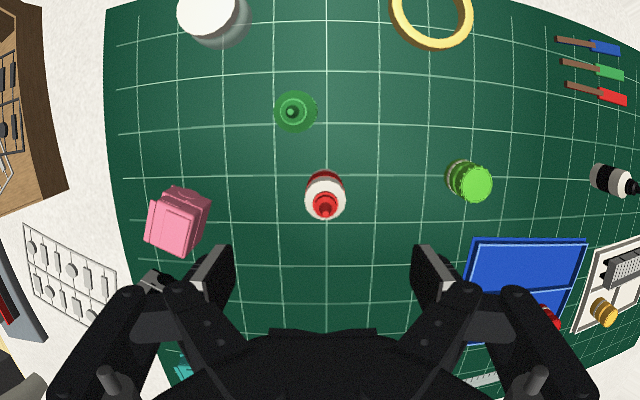

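The glue nozzle is at (325,203), centred. The green bottle is ahead at (295,110). I'll check the camera's clearance over it, then begin descending.

```bash
python3 - <<'E'
from h import *
s=np.load("w5.npy",allow_pickle=True).item(); c,_=ray(s,1,1,True); print("cam-tcp",c-np.array([.6524,.254,.153])); print(onplane(s,325,203,.088,True),onplane(s,295,111,.088,True))
E
python3 -m crank '-.02 .02 .5 0 0 0; 0 0 .6 0 0 0; 0 0 .6 0 0 0; 0 0 .4 0 0 0; 0 0 0 0 0 0' >/dev/null
python3 go.py .651 .253 .024 0
```

```text
cam-tcp [ 0.06909169 -0.00019972  0.14328996]
[0.65698518 0.25186916 0.088     ] [0.7210182  0.27174641 0.088     ]
t 29.9 tcp [0.6499 0.2536 0.0662] psi -0.1 | total shift [0.03 0.01 1.05] turn [ 0.001  0.004 -0.001] | gap 0.998 gf 0.0 F [-0.9 -0.4 -0.3]
```

```bash
python3 -m crank '.04 .01 .4 0 0 0; 0 0 .35 0 0 0; 0 0 .2 0 0 0; 0 0 0 0 0 0; 0 0 0 0 0 0' >/dev/null
python3 go.py .653 .253 .024 0
python3 -m crank '0 0 0 0 0 0; 0 0 0 0 0 0; 0 0 0 0 0 0; 0 0 0 0 0 0; 0 0 0 0 0 0' -1 40 >/dev/null
python3 -m crank '0 0 0 0 0 0; 0 0 0 0 0 0; 0 0 0 0 0 0; 0 0 0 0 0 0; 0 0 0 0 0 0' >/dev/null
python3 go.py .4575 -.305 .15 0
python3 -m crank '0 0 -.3 0 0 0; 0 0 -.6 0 0 0; 0 0 -.8 0 0 0; 0 0 -.8 0 0 0; 0 0 -.8 0 0 0' >/dev/null
python3 go.py .4575 -.305 .15 0
```

```text
t 30.4 tcp [0.6536 0.2541 0.0308] psi -0.0 | total shift [-0.01  0.03  0.17] turn [-0.  0. -0.] | gap 1.004 gf 0.0 F [ 0.   0.3 -0.6]
t 31.4 tcp [0.6538 0.2541 0.0315] psi -0.0 | total shift [-4.9  13.98 -2.97] turn [-0.    -0.001 -0.   ] | gap 0.380 gf 39.8 F [-1.3 -1.7  5.6]
t 31.9 tcp [0.653  0.254  0.1638] psi -0.0 | total shift [-4.88 13.98  0.35] turn [ 0.     0.001 -0.   ] | gap 0.385 gf 39.8 F [-0.   0.1 -0.5]
```

```bash
python3 -m crank '-.1 .4 0 0 0 0; -.2 .7 0 0 0 0; -.28 .8 0 0 0 0; -.28 .8 0 0 0 0; -.28 .8 0 0 0 0' >/dev/null
python3 -m crank '-.28 .8 0 0 0 0; -.28 .8 0 0 0 0; -.28 .8 0 0 0 0; -.28 .8 0 0 0 0; -.28 .8 0 0 0 0' >/dev/null
python3 -m crank '-.28 .8 0 0 0 0; -.28 .8 0 0 0 0; -.28 .8 0 0 0 0; -.28 .8 0 0 0 0; -.28 .8 0 0 0 0' >/dev/null
python3 -m crank '-.28 .8 0 0 0 0; -.28 .8 0 0 0 0; -.28 .8 0 0 0 0; -.1 .1 0 0 0 0; 0 0 0 0 0 0' >/dev/null
python3 go.py .4575 -.305 .0345 0
python3 - <<'E'
from h import *
s=snapshot("wrist"); save("pics/w6.png",s["image"]); np.save("w6.npy",s,allow_pickle=True)
E
```

```text
t 34.0 tcp [ 0.4564 -0.3062  0.1621] psi -0.2 | total shift [ 0.03 -0.02  3.19] turn [-0.001  0.001 -0.002] | gap 0.380 gf 39.8 F [ 1.   1.3 -0.8]
```

View pics/w6.png

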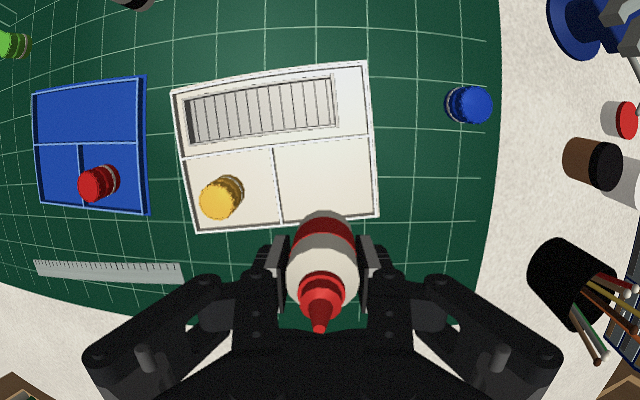

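The glue bottle is held upright. The yellow jar (220,198), bed (262,108) and red jar (97,183) all sit in their pockets, and the empty white pocket is centred at about (327,182). Lowering.

```bash
python3 -m crank '.03 -.02 .5 0 0 0; 0 0 .6 0 0 0; 0 0 .6 0 0 0; 0 0 .6 0 0 0; 0 0 .4 0 0 0' >/dev/null
python3 -m crank '0 0 .2 0 0 0; 0 0 0 0 0 0; 0 0 0 0 0 0; 0 0 0 0 0 0; 0 0 0 0 0 0' >/dev/null
python3 go.py .4575 -.305 .0345 0
```

```text
t 35.0 tcp [ 0.4597 -0.3053  0.0479] psi -0.0 | total shift [-0.05 -0.01  0.33] turn [ 0.001 -0.001 -0.   ] | gap 0.383 gf 39.8 F [-0.2 -0.6 -0.9]
```

```bash
python3 -m crank '-.05 0 .15 0 0 0; 0 0 .1 0 0 0; 0 0 .06 0 0 0; 0 0 0 0 0 0; 0 0 0 0 0 0' | grep -E 'tcp|force'
python3 -m crank '0 0 .02 0 0 0; 0 0 0 0 0 0; 0 0 0 0 0 0; 0 0 0 0 0 0; 0 0 0 0 0 0' | grep -E 'tcp|force'
```

```text
tcp_pos: [0.4569, -0.3049, 0.0345]
force: [-1.5, 0.4, 2.0]
gripper_force: 40.0
tcp_pos: [0.457, -0.3049, 0.0344]
force: [-1.6, 1.2, 8.1]
gripper_force: 40.3
```

```bash
python3 -m crank '0 0 0 0 0 0; 0 0 0 0 0 0; 0 0 0 0 0 0; 0 0 0 0 0 0; 0 0 0 0 0 0' .6 | grep -E 'tcp|force'
python3 -m crank '0 0 -.4 0 0 0; 0 0 -.6 0 0 0; 0 0 -.8 0 0 0; 0 0 -.8 0 0 0; 0 0 -.8 0 0 0' 1 >/dev/null
python3 -m crank '0 -.4 0 0 0 0; .1 -.7 0 0 0 0; .1 -.9 0 0 0 0; .1 -.9 0 0 0 0; .1 -.9 0 0 0 0' >/dev/null
python3 -m crank '.1 -.9 0 0 0 0; .1 -.9 0 0 0 0; .1 -.9 0 0 0 0; .1 -.9 0 0 0 0; .1 -.9 0 0 0 0' >/dev/null
python3 -m crank '.1 -.9 0 0 0 0; .1 -.9 0 0 0 0; .1 -.9 0 0 0 0; .1 -.9 0 0 0 0; .1 -.9 0 0 0 0' >/dev/null
python3 -m crank '0 -.9 0 0 0 0; 0 -.9 0 0 0 0; 0 -.9 0 0 0 0; 0 -.9 0 0 0 0; 0 -.9 0 0 0 0' >/dev/null
python3 -m crank '0 0 0 0 0 -.05; 0 0 0 0 0 -.09; 0 0 0 0 0 -.09; 0 0 0 0 0 -.09; 0 0 0 0 0 -.09' >/dev/null
python3 -m crank '0 0 0 0 0 -.09; 0 0 0 0 0 -.09; 0 0 0 0 0 -.09; 0 0 0 0 0 -.031; 0 0 0 0 0 0' >/dev/null
python3 go.py .5205 .449 .014 64
python3 - <<'E'
from h import *
s=snapshot("wrist"); save("pics/w7.png",s["image"]); np.save("w7.npy",s,allow_pickle=True)
E
```

```text
tcp_pos: [0.4572, -0.305, 0.0335]
force: [-0.5, -0.3, 0.4]
gripper_force: 0.0
t 40.0 tcp [0.5124 0.3868 0.1685] psi 64.0 | total shift [ 1.49 -0.5   3.86] turn [-0.001  0.001 -0.   ] | gap 0.995 gf 0.0 F [ 0.7 -0.2  0.1]
```

View pics/w7.png

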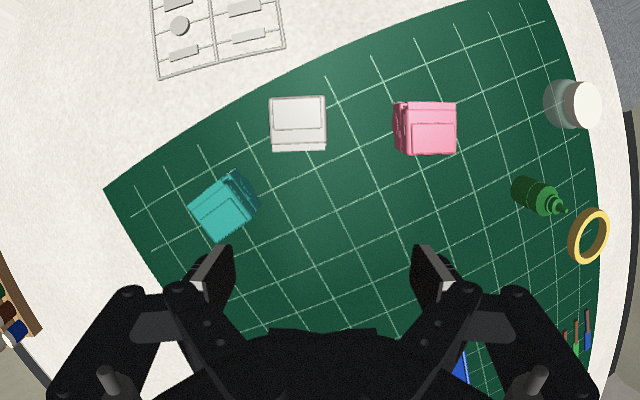

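The cab is at (298,123), aligned with the tool, with its windscreen towards the gripper. The pink and turquoise cabs are clear of the fingers.

```bash
python3 - <<'E'
from h import *
s=np.load("w7.npy",allow_pickle=True).item()
a,b=[onplane(s,u,v,.058,True)[:2] for u,v in((269,98),(325,95.5))]
d=b-a; print(a,b,np.linalg.norm(d),"side-to-side angle",np.degrees(np.arctan2(d[1],d[0])),"mid",(a+b)/2, "centre",(a+b)/2-np.array([np.cos(np.radians(64)),np.sin(np.radians(64))])*.023)
E
python3 -m crank '.3 -.1 0 0 0 0; .4 -.1 0 0 0 0; .4 -.1 0 0 0 0; .3 -.1 0 0 0 0; .09 -.1 .0 0 0 0' >/dev/null
python3 -m crank '0 0 0 0 0 0; 0 0 0 0 0 0; 0 0 .4 0 0 0; 0 0 .6 0 0 0; 0 0 .5 0 0 0' >/dev/null
python3 go.py .5205 .449 .014 64
```

```text
[0.5079855  0.47790388] [0.54946277 0.45899174] 0.04558543951314813 side-to-side angle -24.51127707233614 mid [0.52872414 0.46844781] centre [0.5186416  0.44777555]
t 41.0 tcp [0.5217 0.4484 0.1092] psi 63.9 | total shift [ 0.   -0.03  2.38] turn [-0.     0.    -0.001] | gap 1.002 gf 0.0 F [ 0.2  0.1 -0.8]
```

```bash
python3 -m crank '0 -.04 .5 0 0 0; 0 0 .5 0 0 0; 0 0 .5 0 0 0; 0 0 .4 0 0 0; 0 0 0 0 0 0' >/dev/null
python3 -m crank '0 0 .2 0 0 0; 0 0 .05 0 0 0; 0 0 0 0 0 0; 0 0 0 0 0 0; 0 0 0 0 0 0' >/dev/null
python3 go.py .5205 .449 .014 64
python3 -m crank '0 0 0 0 0 0; 0 0 0 0 0 0; 0 0 0 0 0 0; 0 0 0 0 0 0; 0 0 0 0 0 0' -1 40 >/dev/null
python3 -m crank '0 0 0 0 0 0; 0 0 0 0 0 0; 0 0 0 0 0 0; 0 0 0 0 0 0; 0 0 0 0 0 0' >/dev/null
python3 go.py .472 .0405 .14 86
python3 -m crank '0 0 -.3 0 0 0; 0 0 -.6 0 0 0; 0 0 -.8 0 0 0; 0 0 -.8 0 0 0; 0 0 -.6 0 0 0' >/dev/null
python3 go.py .472 .0405 .14 86
```

```text
t 42.0 tcp [0.5207 0.4503 0.0244] psi 64.0 | total shift [-0.03  0.01  0.26] turn [ 0.    -0.001 -0.   ] | gap 0.997 gf 0.0 F [-0.3  0.2 -0. ]
t 43.0 tcp [0.5207 0.4502 0.0241] psi 64.0 | total shift [-9.73  3.41 -2.9 ] turn [ 0.    -0.    -0.245] | gap 0.552 gf 41.7 F [0.2 0.1 5.3]
t 43.5 tcp [0.5202 0.4499 0.1495] psi 64.0 | total shift [-9.73  3.41  0.24] turn [ 0.    -0.    -0.245] | gap 0.559 gf 41.3 F [ 0.4 -0.6 -0.9]
```

```bash
python3 -m crank '-.3 .1 0 0 0 0; -.6 .2 0 0 0 0; -.7 .25 0 0 0 0; -.7 .25 0 0 0 0; -.7 .25 0 0 0 0' >/dev/null
python3 -m crank '-.7 .25 0 0 0 0; -.7 .25 0 0 0 0; -.7 .25 0 0 0 0; -.7 .25 0 0 0 0; -.7 .25 0 0 0 0' >/dev/null
python3 -m crank '-.7 .25 0 0 0 0; -.7 .25 0 0 0 0; -.7 .25 0 0 0 0; -.7 .25 0 0 0 0; -.43 .11 0 0 0 0' >/dev/null
python3 -m crank '0 0 0 0 0 -.06; 0 0 0 0 0 -.09; 0 0 0 0 0 -.09; 0 0 0 0 0 0; 0 0 0 0 0 0' >/dev/null
python3 go.py .472 .0405 .0271 86
```

```text
t 45.5 tcp [0.4707 0.0403 0.147 ] psi 85.4 | total shift [0.01 0.04 3.  ] turn [-0.002 -0.    -0.007] | gap 0.556 gf 41.1 F [-1.1 -0.3 -0.7]
```

```bash
python3 -m crank '0 .04 .5 0 0 0; 0 0 .6 0 0 0; 0 0 .6 0 0 0; 0 0 .6 0 0 0; 0 0 .3 0 0 0' >/dev/null
python3 -m crank '0 0 .15 0 0 0; 0 0 0 0 0 0; 0 0 0 0 0 0; 0 0 0 0 0 0; 0 0 0 0 0 0' >/dev/null
python3 go.py .472 .0405 .0271 86
python3 - <<'E'
from h import *
s=snapshot("wrist"); save("pics/w8.png",s["image"])
E
```

```text
t 46.5 tcp [0.4741 0.0403 0.0385] psi 85.5 | total shift [ 0.   -0.05  0.29] turn [ 0.001  0.    -0.005] | gap 0.553 gf 41.2 F [ 0.2  0.6 -0. ]
```

View pics/w8.png

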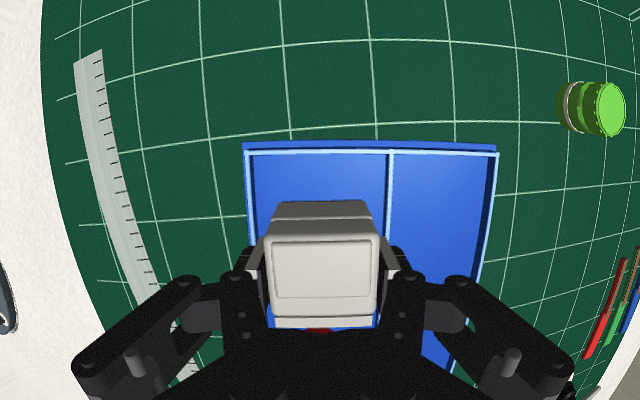

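The cab sits over the left-hand blue pocket, between the outer wall at column 250 and the divider at column 389. It's centred well enough, so I'll lower and release.

```bash
python3 -m crank '0 -.05 .15 0 0 0; 0 0 .1 0 0 0; 0 0 .03 0 0 0; 0 0 0 0 0 0; 0 0 0 0 0 0' | grep -E 'tcp|force'
python3 -m crank '0 0 .02 0 0 0; 0 0 0 0 0 0; 0 0 0 0 0 0; 0 0 0 0 0 0; 0 0 0 0 0 0' | grep -E 'tcp|force'
```

```text
tcp_pos: [0.4711, 0.0405, 0.027]
force: [-1.3, -0.3, 8.7]
gripper_force: 42.2
tcp_pos: [0.4711, 0.0405, 0.027]
force: [-2.4, 0.4, 17.3]
gripper_force: 43.0
```

```bash
python3 -m crank '0 0 0 0 0 0; 0 0 0 0 0 0; 0 0 0 0 0 0; 0 0 0 0 0 0; 0 0 0 0 0 0' .6 | grep -E 'tcp|force'
python3 -m crank '0 0 -.4 0 0 0; 0 0 -.6 0 0 0; 0 0 -.8 0 0 0; 0 0 -.8 0 0 0; 0 0 -.8 0 0 0' 1 >/dev/null
python3 -m crank '.4 0 0 0 0 0; .8 0 0 0 0 0; .8 0 0 0 0 0; .8 0 0 0 0 0; .8 0 0 0 0 0' >/dev/null
python3 -m crank '.8 0 0 0 0 0; .8 0 0 0 0 0; .8 0 0 0 0 0; .4 0 0 0 0 0; 0 0 0 0 0 0' >/dev/null
python3 - <<'E'
from h import *
s=snapshot("scene"); t=snapshot("top")
r=lambda im,y0,y1,x0,x1,h:cv2.resize(im[y0:y1,x0:x1],(800,h),interpolation=cv2.INTER_CUBIC)
save("pics/end.png",np.vstack([r(s["image"],110,260,190,430,350),r(t["image"],160,270,270,460,250)]))
C=cloud(t).reshape(-1,3)
for n,x,y in(("red",.465,-.054),("cab",.471,.0405),("yel",.4465,-.2085),("glue",.457,-.305),("bed",.528,-.248),("blue",.538,-.443),("green",.662,.1145),("black",.668,-.109)):
    m=(np.hypot(C[:,0]-x,C[:,1]-y)<(.033 if n!="bed" else .08))&(C[:,2]>.025); Q=C[m]
    if n=="bed": rc=cv2.minAreaRect((Q[:,:2]*1000).astype(np.float32)); print(rc)
    print(n,m.sum(),Q.mean(0).round(3) if m.any() else "",Q[:,2].max().round(3) if m.any() else "")
E
```

```text
tcp_pos: [0.4715, 0.0405, 0.0254]
force: [0.2, -0.5, -0.5]
gripper_force: 0.0
red 91 [ 0.465 -0.053  0.046] 0.054
cab 210 [0.472 0.039 0.058] 0.067
yel 97 [ 0.448 -0.207  0.045] 0.052
glue 106 [ 0.455 -0.301  0.06 ] 0.088
((504.2302551269531, -250.01962280273438), (95.00181579589844, 140.4815673828125), 6.160048007965088)
bed 161 [ 0.519 -0.253  0.035] 0.064
blue 100 [ 0.538 -0.443  0.042] 0.049
green 91 [0.662 0.112 0.043] 0.051
black 89 [ 0.666 -0.108  0.06 ] 0.091
```

View pics/end.png

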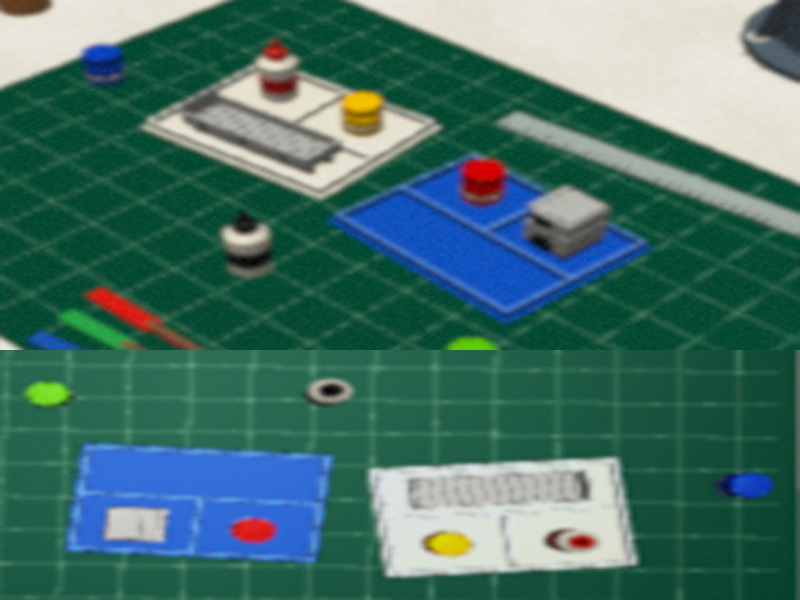

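Both views show all five pieces upright in their own pockets, with the bed lying inside the long pocket. The blue jar, green jar and black bottle haven't moved.

```bash
python3 -c "
from station import manip; print(manip.sign_off())"
```

```text
the job is handed in; nothing more can be done
None
```

The job is handed in: cab and red jar are in the blue tray, yellow jar, glue and bed are in the white tray, all upright in the last pictures with the other stock unmoved; sign-off returned no verdict.

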